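# Open the double-latched pastel case

## Robot

A 7-joint arm with a two-finger parallel gripper is mounted at the origin on the work surface; the furniture and walls round the work are solid. World frame = base frame: x ahead of the robot, y to its left, z up, the work surface at z = 0. Lengths are in m, angles in degrees, forces in N, time in s.
With the tool pointing down it reaches from about 0.425 to 1.025 m from the base axis. Payload 9.4 kg.
Tool frame: the origin (TCP) lies on the centre line of the jaws, within the pads' length; the fingertips stand 8 mm ahead of it and the grasp point (between the pads) lies 11 mm behind it; z points along the fingers, y is the line along which they close (so a half turn about z gives the same grasp; the last joint's range is limited). The gripper opens to 85 mm and grips with 20 to 120 N. Pads are 22 mm wide; open, the fingers measure 114 mm over their backs; the gripper's body (76 mm by 85 mm) begins 54 mm behind the grasp point. The pads swing forward as they close: fully open they stand 13 mm farther back than shut.
Start: joints at [-79.051, 34.337, -0.143, 91.639, 0.103, 54.024, -4.572], TCP at [0.192, 0.699, 0.239] pointing down, gripper open.
Joint ranges: [-147.43, 147.43], [-19.82, 112.94], [-74.19, 73.91], [6.32, 146.72], [-59.91, 239.91], [6.04, 106.73], [-150.56, 150.56]. Speed limits (degrees/s): [127.2, 127.2, 172.46, 172.46, 180, 180, 180].

## Interface

Orientations are given as a 3x3 rotation matrix whose columns are the frame's x, y, z axes.
In Python, from cell import r gives the robot as it stands.
- The arm moves only by the shell command python3 -m inch 'ROWS' [FORCE]. ROWS is JSON, a list of rows, each a list of 7 numbers: the shift along the tool's x, y, z in cm, then the turn, a rotation vector about the tool's x, y, z in rad, then the closure, from 0 (fully open) to 1 (shut). A call has 1 to 12 rows; each row shifts and turns the commanded pose from where the row before left it, along the tool's axes as they then stand; what a row does not reach is not made up. A row lasts 1/12 s, in which the tool goes at most 41.7 mm and 7.16 degrees, less where a joint would pass 70% of its speed; a pose out of reach is approached as far as the arm can. A call is refused whole if a number of a shift passes 4.17 or a number of a turn 0.125, either way. A call with a gripper value outside its range is refused whole. The fingers move at their own pace and stop on an object; FORCE is the grip in N (left out, the last holds). Time passes only in rows, so rows that do not move let the fingers close. It gives the time, the measured TCP pose, the force, the opening and the grip force at its end, in the units of the state.
- r.get_state(): the state, without advancing time (a new reading comes with each control period).
- r.camera(name): name is "scene" or "top"; returns a dict with "image" (480x640x3 uint8, blue, green, red), "camera_matrix" (3x3 intrinsics, pixels), "R" (3x3) and "t" (3): a world point X has camera coordinates R X + t. Camera axes: x right, y down, z forward; pixel columns grow to the right and rows downward; lengths in m; the calibration is good to about 2 mm. A picture is of the moment at which its call begins. There is no depth.
- r.hand_in(): hands the job in; it is judged then, once.
Trained networks look in a picture, given as the dict that the camera call returned (one of the last four; its "shot" number tells which), for a name from the list of things; names that differ only in an ending like _2 or _b are one class to them, and where a whole thing is asked for, a point or a joint stands for the part that bears it (a point fixed in the world has none). Each returns a list of dicts, best first, with "score" (0 to 1); they miss things now and then, are a little off and sometimes report something else, mostly with a low value. They report only what shows in the picture. A call takes as long as a camera call.
- r.search_frame(picture, label): "bbox" ([left, top, right, bottom] in pixels, round what is visible of it).
- r.silhouettes(picture, label): "pixels" (480x640 bool, what is visible of it) and "bbox" ([left, top, right, bottom] in pixels, round what is visible of it).
The state is a dict: "time": time; "joint_positions": joint angles; "qd": joint speeds; "tau": joint torques, N m; "position": TCP position; "tool_rot": TCP orientation; "wrist_force": force on the tool from outside, world axes, zero at the start; "wrist_torque": the same for the moment, N m; "finger_gap": finger opening in m; "gripper_force": force on a finger pad.
Only numpy, scipy, OpenCV 4.12 (cv2) and the standard library are available. Lean on these libraries where they do the work, as an engineer would, in place of code of your own. Each camera call takes 0.05 s, during which the arm holds its last target. There are 200 camera calls.

## Task

The wooden pastel case stands with its back to you: draw back the brass bolt on its lid, raise the lid by its steel bar the little way it goes until the hidden catch under the front lip holds it, then feel for the catch's red thumb fin, push it all the way aside and swing the lid open until it stands nearly upright by itself. Be gentle: never wrench the lid against bolt or catch or ram the catch, and leave the jar and the paint cup beside the case where they are.

Things in the scene. Friction and masses are not known exactly. Their poses are not given: they have to be found in the camera images.
- case: Fixed wooden case, 130 (x) x 280 (y) x 80 (z) mm. Origin: centre of its underside, z up. Its -x side is the front (turned away from the robot); the hinge axis lies along y at x=+65, z=80 mm, towards the robot. A brass staple on its +y end (y=140..148, x=-35..-5, top at z=109 mm) takes the bolt. All mm given elsewhere as case x, y, z are in this frame.
- slot (a point): middle of the slot in the front wall (case x=-65, y=-47, z=66 mm; axes as the case). The hidden catch's red thumb fin sticks out of it: 8 mm thick in y, case x=-81..-115, z=36..70 mm. Where along the slot is unknown, fin centre at y=-85..-50: find it by touch or sight. It slides along the case's y and must be pushed towards +y.
- slot_end (a point): end of the catch's travel: the fin's centre reaches this point (case x=-98, y=-10, z=53 mm) at its stop; the lid is free once it is past y=-30. The catch has about 2.5 N of friction and no spring, and stays where it is pushed. While the lid is shut (below about 0.07 rad) a peg on the lid blocks the fin at y=-40, so raise the lid first.
- lid_set: Hinge strip with the lid and all that the lid carries; its frame coincides with the frame of the case. Lid: 8 mm thick plate over the case (z=80 to 88 mm), and for y=-135 to +20 mm a lip that overhangs the front to x=-83 mm. All is wood with brass and steel fittings.
- lid (a joint): lid angle, rad: 0 shut, grows as the lid's front rises, stop at 1.5. A stiff hinge: the lid stays where it is left; about 4 N at the bar moves it. With the bolt drawn it rises to about 0.13 rad, where the hidden catch stops it; once the catch is pushed aside it opens freely.
- bar (a point): middle of the straight steel lifting bar on the lid's front edge: round, 10 mm thick, 72 mm long along the case's y, 40 mm ahead of the front wall (shut: case x=-105, y=+85, z=95 mm; 170.7 mm from the hinge axis; the frame turns with the lid). It is clear below and between bar and case, so it can be pinched from above across x; it turns in the grip as the lid swings.
- bolt (a joint): travel of the bolt, m: 0 shot, 0.03 fully drawn (end stop). It clears its staple beyond 0.016 and stays where it is left; about 2 N moves it.
- bolt_knob (a point): centre of the top of the bolt's black knob: upright, 14 mm across, 16 mm tall (on a thinner neck, 29 mm above the lid in all; shut: case x=-20, y=+85 mm with bolt shot, top at z=117 mm). Drawing moves it along the case's -y.
- jar_violet: loose screw-top jar, violet with black lid, 67 mm wide, 76 tall, origin centre of its underside; bystander beyond the case's -y end
- cup_ochre: loose ochre paint cup with clear lid, 71 mm wide, 55 tall, origin centre of its underside; bystander beyond the case's +y end

How it is judged (in metres and radians):
On the way, in this order (a step that is already met when the one before it is completed fails the run):
1. the bolt is drawn clear of its staple (value of joint bolt above 0.02 m and value of joint lid below 0.05 rad), for 0.1 s.
2. the lid is raised a little, as far as the hidden catch lets it (value of joint lid between 0.07 and 0.22 rad), for 0.3 s.
3. the catch is freed and the lid swung up past 60 degrees (value of joint lid above 1.05 rad), for 0.2 s.
At the end, for the whole second after the job is handed in: The lid stands open by itself past 1.05 rad (60 degrees) and at rest, the bolt still drawn (beyond 16 mm), the jar and cup within 25 mm of where they stood and at rest (value of joint lid above 1.05 rad and value of joint bolt above 0.016 m and velocity of joint lid between -0.05 and 0.05 rad/s and linear speed of each of jar_violet, cup_ochre below 0.03 m/s); the robot touches nothing.
It fails at once if the lid is wrenched against bolt or catch (more than 60 N between lid and case) (contact force between lid_set and case above 60 N).
It fails at once if the catch or the case is rammed (more than 40 N between fingers and case or catch) (contact force between the fingers and case above 40 N).
It fails at once if the jar is displaced by more than 25 mm (distance of jar_violet from where it was at the start of the episode above 0.025 m).
It fails at once if the cup is displaced by more than 25 mm (distance of cup_ochre from where it was at the start of the episode above 0.025 m).
It also fails if it takes over 64 s, if anything falls off the work surface, if the arm or the gripper's body presses on something with over 40 N, if the wrist force passes 120 N, or if a joint passes its speed limit or range.

## Working session

There is one attempt and no reset: what is moved stays moved. The work goes in short steps, Python scripts to look and compute and a shell command to move; the robot and the scene stay as the last step left them, time stands still between calls to the robot, and variables do not carry over. Pictures are saved under pics/ and viewed, at most 10 in all, crops included, and the job is handed in when it is done.

```bash
ls; mkdir -p pics; cat > h.py <<'E'
import numpy as np, cv2
from cell import r
E
python3 - <<'E'
from h import *
s=r.get_state(); print(s['time'],s['position'],s['tool_rot'],s['finger_gap'],s['wrist_force'])
ims=[]
for n in ('scene','top'):
    p=r.camera(n); np.savez('pics/%s.npz'%n,K=p['camera_matrix'],R=p['R'],t=p['t'])
    cv2.imwrite('pics/%s0.png'%n,p['image'])
    print(n,-p['R'].T@p['t'])
    for l in ('case','lid_set','bar','bolt','bolt_knob','jar_violet','cup_ochre'):
        try: print(l,[(np.round(d['bbox']).tolist(),round(d['score'],2)) for d in r.search_frame(p,l)[:2]])
        except Exception as e: print(l,e)
print(r.get_state()['time'])
E
```

```text
pics
0.0 [0.19172326 0.69873059 0.23842807] [[-9.64370562e-01  2.64554978e-01 -2.86123378e-04]
 [ 2.64555107e-01  9.64369423e-01 -1.48733433e-03]
 [-1.17553065e-04 -1.51003685e-03 -9.99998853e-01]] 0.08535417108301463 [ 0.35389558 -0.30276437 -0.01516379]
scene [-0.12802188 -0.40495491  0.70154241]
case [([255.0, 218.0, 425.0, 349.0], 0.71)]
lid_set [([259.0, 202.0, 428.0, 319.0], 0.74)]
bar [([256.0, 206.0, 431.0, 317.0], 0.93)]
bolt [([368.0, 256.0, 409.0, 284.0], 0.55)]
bolt_knob [([354.0, 248.0, 414.0, 286.0], 0.79)]
jar_violet [([244.0, 207.0, 278.0, 255.0], 0.71)]
cup_ochre [([430.0, 306.0, 471.0, 356.0], 0.87)]
top [ 0.38725765 -0.07846213  0.98152232]
case [([335.0, 214.0, 432.0, 286.0], 0.45)]
lid_set [([281.0, 217.0, 429.0, 316.0], 0.96), ([334.0, 211.0, 432.0, 286.0], 0.24)]
bar [([278.0, 218.0, 430.0, 316.0], 0.78)]
bolt [([367.0, 262.0, 430.0, 278.0], 0.71)]
bolt_knob [([368.0, 263.0, 426.0, 277.0], 0.68)]
jar_violet [([248.0, 234.0, 282.0, 266.0], 0.63)]
cup_ochre [([441.0, 274.0, 478.0, 303.0], 0.91)]
0.8
```

```bash
python3 - <<'E'
import cv2
a=cv2.imread('pics/scene0.png')[180:380,220:490];b=cv2.imread('pics/top0.png')[190:330,230:500]
cv2.imwrite('pics/sc.png',cv2.resize(a,None,fx=2.96,fy=2.96,interpolation=2));cv2.imwrite('pics/tc.png',cv2.resize(b,None,fx=2.96,fy=2.96,interpolation=2))
E
```

```text
(no output)
```

View pics/sc.png

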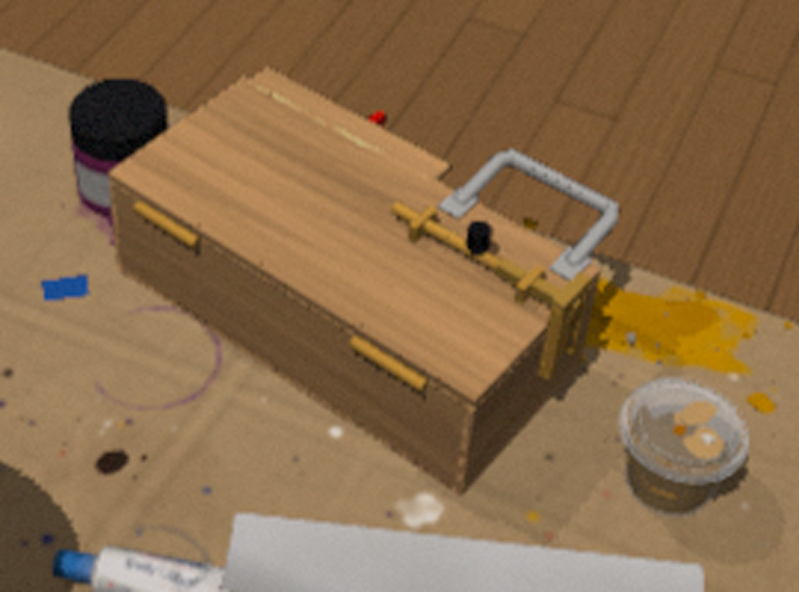

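View pics/tc.png

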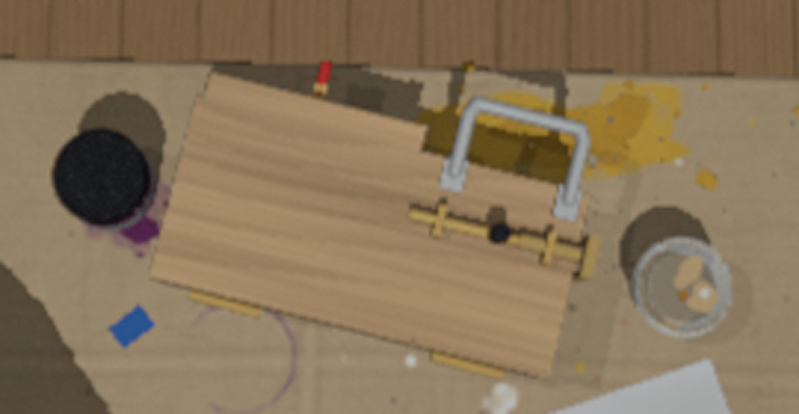

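```bash
cat >> h.py <<'E'
C={n:np.load('pics/%s.npz'%n) for n in('scene','top')}
def proj(n,X):
    c=C[n]; q=np.atleast_2d(X)@c['R'].T+c['t']; q=q@c['K'].T; return q[:,:2]/q[:,2:]
def ray(n,uv,z):
    c=C[n]; d=c['R'].T@np.linalg.solve(c['K'],[*uv,1]); o=-c['R'].T@c['t']; return o+d*(z-o[2])/d[2]
def Rz(a): return np.array([[np.cos(a),-np.sin(a),0],[np.sin(a),np.cos(a),0],[0,0,1]])
E
python3 - <<'E'
from h import *
from scipy.optimize import least_squares
S=[((478,400),(65,140,88)),((462,490),(65,140,0)),((113,172),(65,-140,88)),((479,226),(-20,85,117)),((508,155),(-105,49,95)),((615,208),(-105,121,95)),((268,68),(-83,-135,88))]
T=[((475,103),(-105,49,95)),((585,128),(-105,121,95)),((500,232),(-20,85,117)),((152,278),(65,-140,88)),((548,377),(65,140,88)),((212,72),(-83,-135,88))]
def f(p):
    e=[]
    for n,L,o in(('scene',S,(220,180)),('top',T,(230,190))):
        uv=np.array([a for a,_ in L])/2.96+o; X=np.array([b for _,b in L])/1000
        e.append(proj(n,X@Rz(p[2]).T+[p[0],p[1],0])-uv)
    return np.vstack(e).ravel()
best=min((least_squares(f,[.6,0,a],loss='soft_l1') for a in(-2,0,2,3.1)),key=lambda s:s.cost)
print(best.x,np.degrees(best.x[2]));print(np.round(f(best.x).reshape(-1,2),1).tolist())
p=best.x;np.save('pose.npy',p)
R=Rz(p[2])
W=lambda X:R@(np.array(X)/1000)+[p[0],p[1],0]
for uv in((323,64),(323,82)):
    w=ray('top',np.array(uv)/2.96+(230,190),.070); print('fin case',R.T@(w-[p[0],p[1],0])*1000)
w=ray('scene',np.array((377,116))/2.96+(220,180),.07);print(R.T@(w-[p[0],p[1],0])*1000)
for k in((-20,85,117),(-105,85,95),(-98,-10,53),(-98,-70,53)):print(k,W(k),np.hypot(*W(k)[:2]))
for n,uv in(('jar',(102,178)),):print(n,ray('top',np.array(uv)/2.96+(230,190),.076))
print('cup',ray('top',np.array((683,287))/2.96+(230,190),.055))
E
```

```text
[ 0.45556186 -0.15053847  2.92050793] 167.33277818296378
[[-0.3, -0.5], [0.2, 1.9], [-2.1, -0.5], [2.6, 0.8], [1.3, 0.0], [-1.1, -0.5], [-0.5, -1.7], [1.0, -0.1], [-1.6, -0.0], [2.6, 0.3], [-1.0, -0.3], [1.1, 0.4], [-0.5, -0.4]]
fin case [-110.52174915  -60.60734317   70.        ]
fin case [-97.95514756 -57.52891703  70.        ]
[-104.88357307  -55.72444362   70.        ]
(-20, 85, 117) [ 0.45643558 -0.23785534  0.117     ] 0.5146927271599413
(-105, 85, 95) [ 0.53936669 -0.25649483  0.095     ] 0.5972487153056227
(-98, -10, 53) [ 0.55336944 -0.1622721   0.053     ] 0.5766714583966341
(-98, -70, 53) [ 0.56652672 -0.10373249  0.053     ] 0.5759452741930162
jar [0.49100693 0.0364135  0.076     ]
cup [ 0.4262117  -0.37317451  0.055     ]
```

View pics/scene0.png

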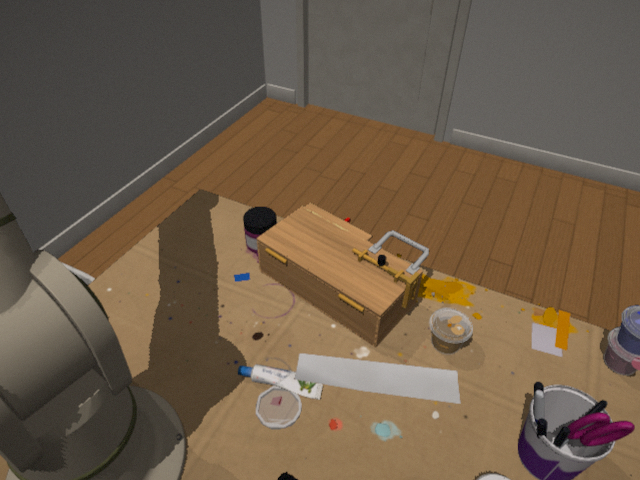

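```bash
cat >> h.py <<'E'
P=np.load('pose.npy')
def W(X): return Rz(P[2])@(np.array(X)/1000)+[P[0],P[1],0]
def case(w): return Rz(P[2]).T@(np.array(w)-[P[0],P[1],0])*1000
def to(X):
    "shift in tool axes (cm) to bring TCP to case point X mm, and turn about tool z to align tool y with case -x"
    s=r.get_state(); R=np.array(s['tool_rot']); 
    print('t',round(s['time'],2),'case',case(s['position']).round(1),'gap',round(s['finger_gap']*1e3,1),'F',np.round(Rz(P[2]).T@s['wrist_force'],1),'grip',np.round(s['gripper_force'],1))
    G=np.c_[-Rz(P[2])[:,1],-Rz(P[2])[:,0],[0,0,-1]]   # tool x=-case y? checked below
    from scipy.spatial.transform import Rotation as Q
    print('shift cm',(R.T@(W(X)-s['position'])*100).round(2),'rotvec',Q.from_matrix(R.T@G).as_rotvec().round(3),'det',round(np.linalg.det(G)))
E
python3 - <<'E'
from h import *
to((-20,81,180))
s=r.get_state()
p=s['position'].copy();R=np.array(s['tool_rot'])
for i in range(31):
    p=p+R@np.array([-4.0,-.7,0])/100; R=R@Rz(.0492)
    if i%6==0: print(i,p.round(3),np.hypot(*p[:2]).round(3))
print(p,R,case(p))
E
```

```text
t 0.8 case [ 443.6 -771.2  239.3] gap 85.3 F [0.8 0.3 0.5] grip 0.0
shift cm [-50.29 -82.96   5.93] rotvec [0.    0.    1.524] det 1
0 [0.229 0.682 0.239] 0.719
6 [0.427 0.542 0.239] 0.69
12 [0.576 0.351 0.239] 0.675
18 [0.664 0.124 0.239] 0.675
24 [ 0.681 -0.118  0.239] 0.691
30 [ 0.627 -0.355  0.239] 0.721
[ 0.62729129 -0.35489109  0.23930587] [[ 2.20369190e-01  9.75416535e-01  5.93885382e-05]
 [ 9.75416536e-01 -2.20369191e-01  1.96505125e-05]
 [ 3.22548389e-05  5.35981947e-05 -9.99999998e-01]] [-212.36164819  161.7204972   239.30587136]
```

```bash
python3 -m inch '[[-4,-1,0,0,0,0.06,0.3],[-4,-1,0,0,0,0.06,0.3],[-4,-1,0,0,0,0.06,0.3],[-4,-1,0,0,0,0.06,0.3],[-4,-1,0,0,0,0.06,0.3],[-4,-1,0,0,0,0.06,0.3],[-4,-1,0,0,0,0.06,0.3],[-4,-1,0,0,0,0.06,0.3],[-4,-1,0,0,0,0.06,0.3],[-4,-1,0,0,0,0.06,0.3],[-4,-1,0,0,0,0.06,0.3],[-4,-1,0,0,0,0.06,0.3]]' 20
python3 -m inch '[[-4,-1,0,0,0,0.06,0.5],[-4,-1,0,0,0,0.06,0.5],[-4,-1,0,0,0,0.06,0.5],[-4,-1,0,0,0,0.06,0.5],[-4,-1,0,0,0,0.06,0.5],[-4,-1,0,0,0,0.06,0.5],[-4,-1,0,0,0,0.06,0.5],[-4,-1,0,0,0,0.06,0.5],[-4,-1,0,0,0,0.06,0.5],[-4,-1,0,0,0,0.06,0.5],[-4,-1,0,0,0,0.06,0.5],[-4,-1,0,0,0,0.06,0.5]]'
python3 -c "
from h import *
to((-20,81,140))"
```

```text
time: 1.8
position: [0.5152, 0.336, 0.2395]
tool_rot: [[-0.548, 0.837, 0.001], [0.837, 0.548, 0.0], [-0.0, 0.001, -1.0]]
wrist_force: [1.0, -0.2, 0.7]
finger_gap: 0.0598
gripper_force: 0.0
time: 2.8
position: [0.5178, -0.1485, 0.2396]
tool_rot: [[0.139, 0.99, 0.001], [0.99, -0.139, -0.0], [-0.0, 0.001, -1.0]]
wrist_force: [1.1, -0.5, -0.7]
finger_gap: 0.0431
gripper_force: 0.0
t 2.8 case [-60.2 -15.7 239.6] gap 43.1 F [-1.2  0.3 -0.7] grip 0.0
shift cm [-9.31 -4.81  9.95] rotvec [0.001 0.    0.081] det 1
```

```bash
python3 -m inch '[[-3.1,-1.6,2.5,0,0,0.08,0.5],[-3.1,-1.6,2.5,0,0,0,0.5],[-3.1,-1.6,2.5,0,0,0,0.5],[0,0,2,0,0,0,0.5],[0,0,0,0,0,0,0.5]]'
python3 - <<'E'
from h import *
to((-20,81,110))
a=r.camera('top')['image'][215:315,330:450];b=r.camera('scene')['image'][180:300,320:440]
cv2.imwrite('pics/1.png',np.hstack([cv2.resize(a,(400,333),interpolation=2),cv2.resize(b,(400,400),interpolation=2)[:333]]))
E
```

```text
time: 3.22
position: [0.4526, -0.2273, 0.144]
tool_rot: [[0.219, 0.976, -0.004], [0.976, -0.219, 0.001], [0.0, -0.004, -1.0]]
wrist_force: [-0.9, 0.5, -0.9]
finger_gap: 0.0426
gripper_force: 0.0
t 3.22 case [-13.9  75.6 144. ] gap 42.6 F [ 1.  -0.3 -0.9] grip 0.0
shift cm [-0.55  0.62  3.4 ] rotvec [-0.004 -0.     0.   ] det 1
```

View pics/1.png

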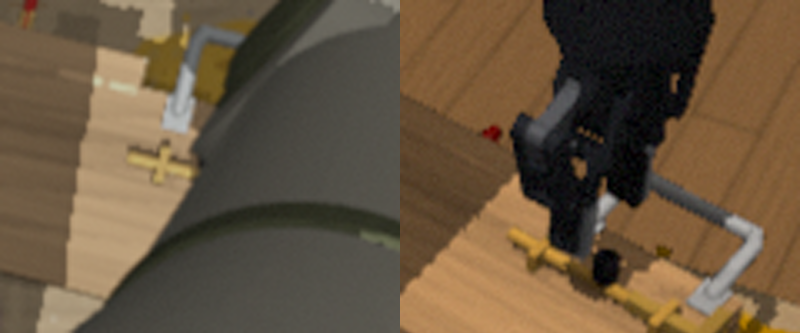

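```bash
python3 - <<'E'
from h import *
print(case(ray('top',np.array((500,232))/2.96+(230,190),.117)),case(ray('scene',np.array((479,226))/2.96+(220,180),.117)))
print(case(ray('scene',np.array((208,252))/(10/3)+(320,180),.117)))
to((-20,81,110))
E
```

```text
[-19.36730403  79.99401596 117.        ] [-18.7808942   80.51824811 117.        ]
[-20.9338312   80.22920209 117.        ]
t 3.32 case [-16.5  73.8 146.6] gap 42.9 F [-0.1 -0.7  0.5] grip 0.0
shift cm [-0.72  0.35  3.65] rotvec [-0.001 -0.     0.004] det 1
```

```bash
python3 -m inch '[[-0.6,0.35,1,0,0,0,0.5],[0,0,1.5,0,0,0,0.5],[0,0,1.2,0,0,0,0.5],[0,0,0,0,0,0,1],[0,0,0,0,0,0,1],[0,0,0,0,0,0,1],[0,0,0,0,0,0,1],[0,0,0,0,0,0,1],[0,0,0,0,0,0,1]]' 25
python3 -c "
from h import *
to((-20,50,110))"
```

```text
time: 4.07
position: [0.4574, -0.2326, 0.11]
tool_rot: [[0.215, 0.977, 0.0], [0.977, -0.215, 0.0], [0.0, 0.0, -1.0]]
wrist_force: [-2.1, 2.4, 1.6]
finger_gap: 0.0125
gripper_force: 25.3
t 4.07 case [-19.8  79.6 110. ] gap 12.5 F [ 2.5 -1.9  1.6] grip 25.3
shift cm [2.96 0.03 0.  ] rotvec [ 0.    -0.     0.005] det 1
```

```bash
python3 -m inch '[[0.4,0,0,0,0,0,1],[0.4,0,0,0,0,0,1],[0.4,0,0,0,0,0,1],[0.4,0,0,0,0,0,1],[0.4,0,0,0,0,0,1],[0.4,0,0,0,0,0,1],[0.2,0,0,0,0,0,1],[0,0,0,0,0,0,1]]'
python3 -c "
from h import *
to((-20,50,110))"
```

```text
time: 4.73
position: [0.4633, -0.2069, 0.1098]
tool_rot: [[0.215, 0.977, 0.001], [0.977, -0.215, 0.0], [0.0, 0.001, -1.0]]
wrist_force: [-2.3, 0.9, 6.2]
finger_gap: 0.0128
gripper_force: 25.7
t 4.73 case [-19.9  53.3 109.8] gap 12.8 F [ 2.5 -0.4  6.2] grip 25.7
shift cm [ 0.33  0.01 -0.02] rotvec [ 0.001 -0.     0.005] det 1
```

```bash
python3 -m inch '[[0.2,0,0,0,0,0,1],[0,0,0,0,0,0,0.5],[0,0,0,0,0,0,0.5],[0,0,0,0,0,0,0.5],[0,0,0,0,0,0,0.5],[0,0,-3,0,0,0,0.5],[0,0,-2,0,0,0,0.5],[0,0,0,0,0,0,0.5]]'
python3 - <<'E'
from h import *
to((-105,85,140))
p=r.camera('scene');cv2.imwrite('pics/2.png',cv2.resize(p['image'][180:320,300:460],(640,560),interpolation=2))
E
```

```text
time: 5.4
position: [0.4647, -0.2062, 0.1623]
tool_rot: [[0.215, 0.977, 0.004], [0.977, -0.215, -0.001], [-0.0, 0.004, -1.0]]
wrist_force: [0.3, -0.8, -0.3]
finger_gap: 0.0423
gripper_force: 0.0
t 5.4 case [-21.1  52.3 162.3] gap 42.3 F [-0.5  0.7 -0.3] grip 0.0
shift cm [-3.31  8.36  2.26] rotvec [0.004 0.    0.004] det 1
```

View pics/2.png

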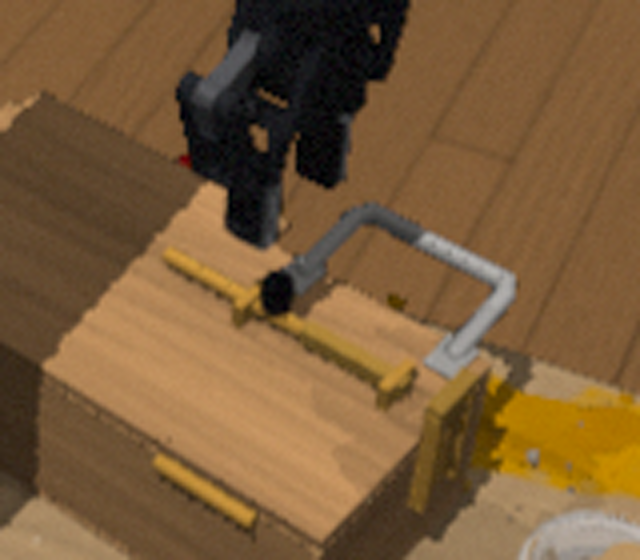

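```bash
python3 -m inch '[[-1.1,2.8,0,0,0,0,0.5],[-1.1,2.8,0,0,0,0,0.5],[-1.1,2.8,0,0,0,0,0.5],[0,0,1.5,0,0,0,0.5],[0,0,1,0,0,0,0.5],[0,0,0,0,0,0,0.5]]'
python3 - <<'E'
from h import *
to((-105,85,84))
print(case(ray('top',np.array((530,115))/2.96+(230,190),.097)))
E
```

```text
time: 5.95
position: [0.5364, -0.2547, 0.1315]
tool_rot: [[0.215, 0.977, -0.005], [0.977, -0.215, 0.002], [0.001, -0.005, -1.0]]
wrist_force: [-0.1, -0.1, 0.6]
finger_gap: 0.0426
gripper_force: 0.0
t 5.95 case [-101.7   83.9  131.5] gap 42.6 F [0.1 0.1 0.6] grip 0.0
shift cm [-0.11  0.35  4.74] rotvec [-0.005 -0.001  0.004] det 1
[-104.88168974   85.30808199   97.        ]
```

```bash
python3 -m inch '[[-0.1,0.3,1.6,0,0,0,0.5],[0,0,1.6,0,0,0,0.5],[0,0,1.5,0,0,0,0.5],[0,0,0,0,0,0,0.5],[0,0,0,0,0,0,1],[0,0,0,0,0,0,1],[0,0,0,0,0,0,1],[0,0,0,0,0,0,1],[0,0,0,0,0,0,1],[0,0,0,0,0,0,1]]' 30
python3 -c "
from h import *
to((-103.2,85,106))"
```

```text
time: 6.78
position: [0.539, -0.257, 0.0883]
tool_rot: [[0.216, 0.976, -0.002], [0.976, -0.216, 0.001], [0.001, -0.003, -1.0]]
wrist_force: [-4.7, 1.6, 3.5]
finger_gap: 0.0086
gripper_force: 29.2
t 6.78 case [-104.8   85.6   88.3] gap 8.6 F [ 4.9 -0.6  3.5] grip 29.2
shift cm [ 0.06 -0.16 -1.77] rotvec [-0.003 -0.001  0.004] det 1
```

```bash
python3 -m inch '[[0,-0.03,-0.3,0,0,0,1],[0,-0.03,-0.3,0,0,0,1],[0,-0.04,-0.3,0,0,0,1],[0,-0.04,-0.3,0,0,0,1],[0,-0.04,-0.3,0,0,0,1],[0,-0.04,-0.3,0,0,0,1],[0,0,0,0,0,0,1],[0,0,0,0,0,0,1],[0,0,0,0,0,0,1],[0,0,0,0,0,0,1]]'
python3 -c "
from h import *
to((-103.2,85,106))"
```

```text
time: 7.62
position: [0.5368, -0.2564, 0.1058]
tool_rot: [[0.216, 0.976, -0.003], [0.976, -0.216, 0.001], [0.001, -0.003, -1.0]]
wrist_force: [-6.8, 1.3, -1.7]
finger_gap: 0.0086
gripper_force: 29.6
t 7.62 case [-102.5   85.5  105.8] gap 8.6 F [ 6.9  0.2 -1.7] grip 29.6
shift cm [ 0.05  0.07 -0.02] rotvec [-0.003 -0.001  0.004] det 1
```

```bash
python3 -m inch '[[0,0,0,0,0,0,0.5],[0,0,0,0,0,0,0.5],[0,0,0,0,0,0,0.5],[0,0,0,0,0,0,0.5],[0,0,-3,0,0,0,0.5],[0,0,-4,0,0,0,0.6],[0,0,-2,0,0,0,1],[0,0,0,0,0,0,1]]'
python3 - <<'E'
from h import *
to((-106,-92,160))
p=r.camera('scene');cv2.imwrite('pics/3.png',cv2.resize(p['image'][180:320,250:450],(800,560),interpolation=2))
E
```

```text
time: 8.28
position: [0.5411, -0.2584, 0.2002]
tool_rot: [[0.216, 0.976, 0.007], [0.976, -0.216, -0.003], [-0.001, 0.008, -1.0]]
wrist_force: [0.1, -0.3, 0.2]
finger_gap: 0.0106
gripper_force: 0.0
t 8.28 case [-107.1   86.5  200.2] gap 10.6 F [-0.2  0.3  0.2] grip 0.0
shift cm [17.86 -0.07  4.  ] rotvec [0.008 0.001 0.004] det 1
```

View pics/3.png

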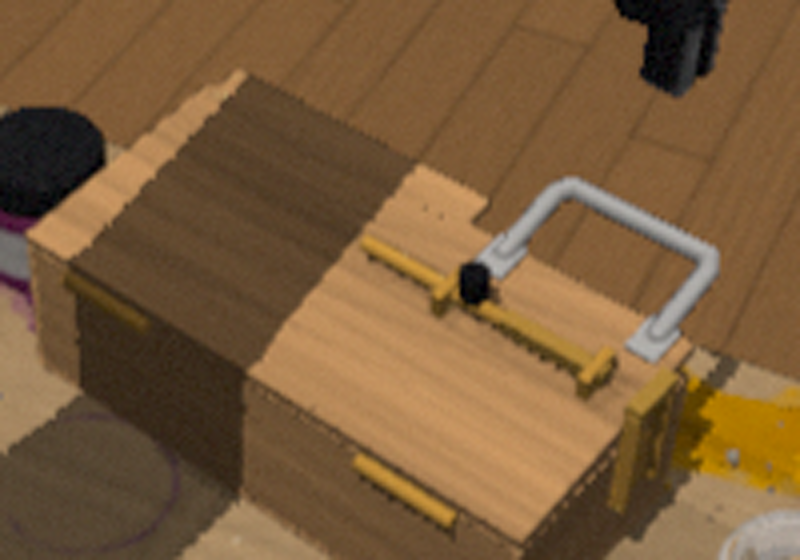

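```bash
python3 -m inch '[[3.6,0,0,0,0,0,1],[3.6,0,0,0,0,0,1],[3.6,0,0,0,0,0,1],[3.6,0,0,0,0,0,1],[3.4,0,0,0,0,0,1],[0,0,2,0,0,0,1],[0,0,2,0,0,0,1],[0,0,1,0,0,0,1],[0,0,0,0,0,0,1]]'
python3 - <<'E'
from h import *
to((-107,-92,60))
p=r.camera('top');cv2.imwrite('pics/4.png',cv2.resize(p['image'][190:330,250:450],(800,560),interpolation=2))
E
```

```text
time: 9.08
position: [0.5756, -0.0829, 0.1429]
tool_rot: [[0.215, 0.977, -0.004], [0.977, -0.215, 0.0], [-0.001, -0.004, -1.0]]
wrist_force: [-0.3, 0.1, -0.0]
finger_gap: 0.0003
gripper_force: 0.0
t 9.08 case [-102.3  -92.3  142.9] gap 0.3 F [ 0.3 -0.  -0. ] grip 0.0
shift cm [-0.02  0.5   8.28] rotvec [-0.004  0.001  0.004] det 1
```

View pics/4.png

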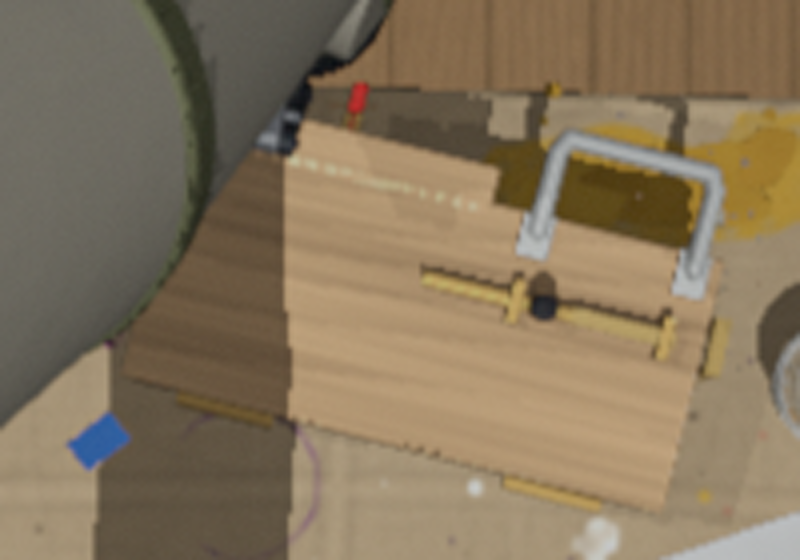

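```bash
python3 -m inch '[[0,0.5,0,0,0,0,1],[0,0,2,0,0,0,1],[0,0,2,0,0,0,1],[0,0,2,0,0,0,1],[0,0,1.2,0,0,0,1],[0,0,0,0,0,0,1]]'
python3 - <<'E'
from h import *
to((-107,-25,60))
print(case(ray('top',np.array((359,97))/4+(250,190),.07)))
E
```

```text
time: 9.63
position: [0.5816, -0.0847, 0.0721]
tool_rot: [[0.216, 0.976, -0.002], [0.976, -0.216, 0.0], [-0.0, -0.002, -1.0]]
wrist_force: [-0.2, -0.1, -0.0]
finger_gap: -0.0003
gripper_force: 0.0
t 9.63 case [-108.5  -91.9   72.1] gap -0.3 F [ 0.2  0.1 -0. ] grip 0.0
shift cm [-6.68 -0.17  1.21] rotvec [-0.002  0.     0.003] det 1
[-105.40565914  -58.0002455    70.        ]
```

```bash
python3 -m inch '[[0,-0.1,0.8,0,0,0,1],[0,0,0,0,0,0,1],[-0.6,0,0,0,0,0,1],[-0.6,0,0,0,0,0,1],[-0.3,0,0,0,0,0,1],[-0.3,0,0,0,0,0,1],[-0.3,0,0,0,0,0,1],[-0.3,0,0,0,0,0,1],[-0.3,0,0,0,0,0,1],[0,0,0,0,0,0,1]]'
python3 -c "
from h import *
to((-107,-25,60))"
```

```text
time: 10.47
position: [0.5752, -0.111, 0.0656]
tool_rot: [[0.216, 0.976, 0.0], [0.976, -0.216, -0.0], [-0.0, 0.0, -1.0]]
wrist_force: [0.7, 0.9, 1.5]
finger_gap: 0.0003
gripper_force: 0.4
t 10.47 case [-108.   -64.8   65.6] gap 0.3 F [-0.5 -1.   1.5] grip 0.4
shift cm [-3.98 -0.12  0.57] rotvec [0.    0.    0.004] det 1
```

```bash
python3 -m inch '[[-0.3,0,0.2,0,0,0,1],[-0.3,0,0,0,0,0,1],[-0.3,0,0,0,0,0,1],[-0.3,0,0,0,0,0,1],[-0.3,0,0,0,0,0,1],[-0.3,0,0,0,0,0,1],[-0.3,0,0,0,0,0,1],[-0.3,0,0,0,0,0,1],[-0.3,0,0,0,0,0,1]]'
python3 -c "
from h import *
to((-107,-25,60))"
```

```text
time: 11.22
position: [0.5694, -0.1372, 0.0634]
tool_rot: [[0.215, 0.977, 0.0], [0.977, -0.215, -0.0], [-0.0, 0.0, -1.0]]
wrist_force: [2.6, 3.0, -0.9]
finger_gap: 0.0
gripper_force: 1.8
t 11.22 case [-108.1  -38.    63.4] gap 0.0 F [-1.8 -3.5 -0.9] grip 1.8
shift cm [-1.3  -0.11  0.34] rotvec [0.    0.    0.004] det 1
```

```bash
python3 -m inch '[[-0.25,0,0,0,0,0,1],[-0.25,0,0,0,0,0,1],[-0.2,0,0,0,0,0,1],[-0.2,0,0,0,0,0,1],[-0.2,0,0,0,0,0,1],[0,0,0,0,0,0,1]]'
python3 - <<'E'
from h import *
to((-107,-25,60))
p=r.camera('scene')
p=r.camera('top');cv2.imwrite('pics/5.png',cv2.resize(p['image'][190:330,250:450],(800,560),interpolation=2))
E
```

```text
time: 11.72
position: [0.5668, -0.1482, 0.0635]
tool_rot: [[0.216, 0.976, -0.0], [0.976, -0.216, -0.0], [-0.0, -0.0, -1.0]]
wrist_force: [1.6, 1.8, -0.1]
finger_gap: 0.0
gripper_force: 0.7
t 11.72 case [-108.   -26.7   63.5] gap 0.0 F [-1.2 -2.1 -0.1] grip 0.7
shift cm [-0.17 -0.1   0.35] rotvec [-0.     0.     0.004] det 1
```

View pics/5.png

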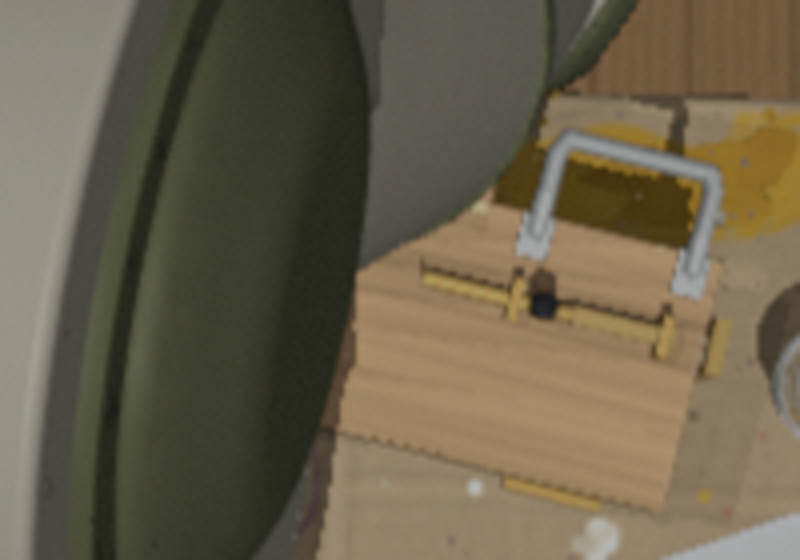

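```bash
python3 -m inch '[[-0.2,0,0,0,0,0,1],[-0.15,0,0,0,0,0,1],[0,0,0,0,0,0,1]]'
python3 -m inch '[[0.5,0.1,0,0,0,0,1],[0.3,0.3,-2,0,0,0,1],[0,0,-4,0,0,0,1],[0,0,-4,0,0,0,1],[0,0,-3,0,0,0,0.5],[0,0,0,0,0,0,0.5]]'
python3 -c "
from h import *
to((-102.5,85,160))"
```

```text
time: 12.07
position: [0.5666, -0.1491, 0.0635]
tool_rot: [[0.214, 0.977, -0.0], [0.977, -0.214, 0.002], [0.002, -0.001, -1.0]]
wrist_force: [2.6, 6.9, 0.9]
finger_gap: 0.0003
gripper_force: 4.0
time: 12.57
position: [0.5739, -0.1457, 0.1992]
tool_rot: [[0.217, 0.976, 0.008], [0.976, -0.217, -0.002], [-0.0, 0.008, -1.0]]
wrist_force: [0.9, -0.4, -0.2]
finger_gap: 0.0233
gripper_force: 0.0
t 12.57 case [-114.4  -30.7  199.2] gap 23.3 F [-0.9  0.2 -0.2] grip 0.0
shift cm [-11.56  -1.26   3.91] rotvec [0.008 0.    0.003] det 1
```

Catch hit its stop (force rose, no motion). Back to the bar.

```bash
python3 -m inch '[[-3.8,-0.4,0,0,0,0,0.5],[-3.8,-0.4,0,0,0,0,0.5],[-3.8,-0.4,0,0,0,0,0.5],[0,0,2,0,0,0,0.5],[0,0,1.5,0,0,0,0.5],[0,0,0,0,0,0,0.5],[0,0,0,0,0,0,0.5]]'
python3 -c "
from h import *
to((-102.5,85,105))"
```

```text
time: 13.15
position: [0.5348, -0.2528, 0.1578]
tool_rot: [[0.216, 0.976, -0.002], [0.976, -0.216, 0.0], [-0.0, -0.002, -1.0]]
wrist_force: [0.4, 0.2, 0.3]
finger_gap: 0.0423
gripper_force: 0.0
t 13.15 case [-99.7  82.4 157.8] gap 42.3 F [-0.4 -0.2  0.3] grip 0.0
shift cm [-0.26  0.29  5.28] rotvec [-0.002  0.     0.003] det 1
```

```bash
python3 -m inch '[[-0.25,0.25,1.8,0,0,0,0.5],[0,0,1.8,0,0,0,0.5],[0,0,1.5,0,0,0,0.5],[0,0,0,0,0,0,0.5],[0,0,0,0,0,0,1],[0,0,0,0,0,0,1],[0,0,0,0,0,0,1],[0,0,0,0,0,0,1],[0,0,0,0,0,0,1]]' 30
python3 - <<'E'
from h import *
to((-102.5,85,105))
a=np.linspace(.191,1.36,34); d=17.07*np.c_[np.diff(np.cos(a)),-np.diff(np.sin(a))]
print(d.round(2).tolist())
E
```

```text
time: 13.9
position: [0.5376, -0.2557, 0.1083]
tool_rot: [[0.215, 0.977, 0.001], [0.977, -0.215, -0.0], [-0.0, 0.001, -1.0]]
wrist_force: [-0.8, 0.9, 1.2]
finger_gap: 0.0085
gripper_force: 29.8
t 13.9 case [-103.1   84.7  108.3] gap 8.5 F [ 1.  -0.7  1.2] grip 29.8
shift cm [-0.03 -0.06  0.33] rotvec [0.001 0.    0.004] det 1
[[-0.13, -0.59], [-0.15, -0.59], [-0.17, -0.58], [-0.19, -0.57], [-0.21, -0.57], [-0.23, -0.56], [-0.25, -0.55], [-0.27, -0.54], [-0.29, -0.53], [-0.3, -0.52], [-0.32, -0.51], [-0.34, -0.5], [-0.36, -0.49], [-0.38, -0.47], [-0.39, -0.46], [-0.41, -0.45], [-0.42, -0.43], [-0.44, -0.42], [-0.45, -0.4], [-0.47, -0.38], [-0.48, -0.37], [-0.49, -0.35], [-0.5, -0.33], [-0.52, -0.31], [-0.53, -0.3], [-0.54, -0.28], [-0.55, -0.26], [-0.56, -0.24], [-0.56, -0.22], [-0.57, -0.2], [-0.58, -0.18], [-0.58, -0.16], [-0.59, -0.14]]
```

First a cautious test beyond 0.13 rad.

```bash
python3 -m inch '[[0,-0.06,-0.3,0,0,0,1],[0,-0.07,-0.3,0,0,0,1],[0,-0.07,-0.3,0,0,0,1],[0,-0.08,-0.3,0,0,0,1],[0,0,0,0,0,0,1]]'
python3 - <<'E'
from h import *
to((-102.5,85,105))
E
```

```text
time: 14.32
position: [0.5353, -0.2552, 0.1203]
tool_rot: [[0.215, 0.977, 0.001], [0.977, -0.215, -0.0], [-0.0, 0.001, -1.0]]
wrist_force: [0.7, -1.1, 1.2]
finger_gap: 0.0084
gripper_force: 29.8
t 14.32 case [-100.7   84.7  120.3] gap 8.4 F [-0.9  0.9  1.2] grip 29.8
shift cm [-0.03  0.17  1.53] rotvec [0.001 0.    0.004] det 1
```

```bash
python3 -m inch '[[0,-0.17,-0.58,0,0,0,1],[0,-0.19,-0.57,0,0,0,1],[0,-0.21,-0.57,0,0,0,1],[0,-0.23,-0.56,0,0,0,1],[0,-0.25,-0.55,0,0,0,1],[0,-0.27,-0.54,0,0,0,1],[0,-0.29,-0.53,0,0,0,1],[0,-0.3,-0.52,0,0,0,1],[0,-0.32,-0.51,0,0,0,1],[0,-0.34,-0.5,0,0,0,1],[0,0,0,0,0,0,1]]'
python3 - <<'E'
from h import *
to((-102.5,85,105))
E
```

```text
time: 15.23
position: [0.5122, -0.2501, 0.1763]
tool_rot: [[0.215, 0.977, 0.006], [0.977, -0.215, -0.002], [-0.0, 0.007, -1.0]]
wrist_force: [6.3, 0.0, 6.0]
finger_gap: 0.0087
gripper_force: 29.8
t 15.23 case [-77.1  84.7 176.3] gap 8.7 F [-6.2 -1.4  6. ] grip 29.8
shift cm [-0.04  2.5   7.14] rotvec [0.007 0.    0.005] det 1
```

```bash
python3 -m inch '[[0,-0.36,-0.48,0,0,0,1],[0,-0.38,-0.47,0,0,0,1],[0,-0.39,-0.46,0,0,0,1],[0,-0.41,-0.45,0,0,0,1],[0,-0.42,-0.43,0,0,0,1],[0,-0.44,-0.42,0,0,0,1],[0,-0.45,-0.4,0,0,0,1],[0,-0.47,-0.38,0,0,0,1],[0,-0.48,-0.37,0,0,0,1],[0,-0.49,-0.35,0,0,0,1],[0,0,0,0,0,0,1]]'
python3 - <<'E'
from h import *
to((-102.5,85,105))
E
```

```text
time: 16.15
position: [0.4733, -0.2413, 0.2198]
tool_rot: [[0.214, 0.977, 0.013], [0.977, -0.214, -0.003], [-0.001, 0.013, -1.0]]
wrist_force: [11.6, 1.5, 17.1]
finger_gap: 0.0084
gripper_force: 30.1
t 16.15 case [-37.2  84.7 219.8] gap 8.4 F [-11.   -4.   17.1] grip 30.1
shift cm [-0.06  6.38 11.57] rotvec [0.013 0.001 0.005] det 1
```

```bash
python3 -m inch '[[0,0.25,-0.15,0,0,0,1],[0,0.25,-0.15,0,0,0,1],[0,0,0,0,0,0,1]]'
python3 - <<'E'
from h import *
to((-37,85,220))
p=r.camera('scene');cv2.imwrite('pics/6.png',cv2.resize(p['image'][140:340,250:470],(660,600),interpolation=2))
E
```

```text
time: 16.4
position: [0.4736, -0.2413, 0.22]
tool_rot: [[0.215, 0.977, 0.002], [0.977, -0.215, 0.0], [0.0, 0.002, -1.0]]
wrist_force: [3.5, 2.5, 6.2]
finger_gap: 0.0085
gripper_force: 30.3
t 16.4 case [-37.5  84.6 220. ] gap 8.5 F [-2.9 -3.2  6.2] grip 30.3
shift cm [-0.04 -0.05  0.  ] rotvec [ 0.002 -0.     0.005] det 1
```

View pics/6.png

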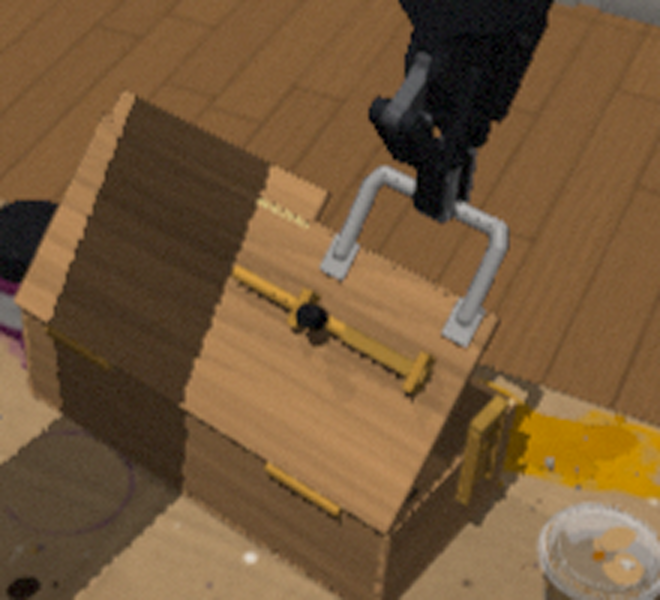

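```bash
python3 -m inch '[[0,-0.48,-0.37,0,0,0,1],[0,-0.48,-0.36,0,0,0,1],[0,-0.5,-0.34,0,0,0,1],[0,-0.5,-0.33,0,0,0,1],[0,-0.5,-0.32,0,0,0,1],[0,-0.5,-0.31,0,0,0,1],[0,0,0,0,0,0,1]]'
python3 - <<'E'
from h import *
to((-37.5,85,220))
E
```

```text
time: 17.03
position: [0.4432, -0.2344, 0.2398]
tool_rot: [[0.215, 0.977, 0.0], [0.977, -0.215, 0.001], [0.001, 0.0, -1.0]]
wrist_force: [1.5, 3.5, 4.9]
finger_gap: 0.0083
gripper_force: 29.9
t 17.03 case [ -6.3  84.5 239.8] gap 8.3 F [-0.7 -3.7  4.9] grip 29.9
shift cm [-0.07  3.12  1.98] rotvec [ 0.    -0.001  0.004] det 1
```

```bash
python3 -m inch '[[0,-0.54,-0.26,0,0,0,1],[0,-0.55,-0.24,0,0,0,1],[0,-0.55,-0.22,0,0,0,1],[0,-0.56,-0.2,0,0,0,1],[0,-0.56,-0.18,0,0,0,1],[0,-0.57,-0.17,0,0,0,1],[0,0,0,0,0,0,1],[0,0,0,0,0,0,1],[0,0,0,0,0,0,1]]'
python3 - <<'E'
from h import *
to((-6,85,240))
E
```

```text
time: 17.78
position: [0.4109, -0.227, 0.252]
tool_rot: [[0.215, 0.977, -0.001], [0.977, -0.215, 0.002], [0.001, -0.001, -1.0]]
wrist_force: [1.5, 5.3, 6.0]
finger_gap: 0.008
gripper_force: 30.0
t 17.78 case [ 26.8  84.4 252. ] gap 8.0 F [-0.3 -5.5  6. ] grip 30.0
shift cm [-0.07  3.28  1.19] rotvec [-0.001 -0.001  0.004] det 1
```

```bash
python3 -m inch '[[0,0,0,0,0,0,0.6],[0,0,0,0,0,0,0.5],[0,0,0,0,0,0,0.5],[0,0,0,0,0,0,0.5],[0,0,0,0,0,0,0.5],[0,0,-1.5,0,0,0,0.5],[0,0,-2.5,0,0,0,0.5],[0,0,-3,0,0,0,0.5],[0,0,-3,0,0,0,0.5],[0,0,0,0,0,0,0.5],[0,0,0,0,0,0,0.5],[0,0,0,0,0,0,0.5]]'
python3 - <<'E'
from h import *
to((26,85,250))
p=r.camera('scene');cv2.imwrite('pics/7.png',cv2.resize(p['image'][140:340,250:470],(660,600),interpolation=2))
E
```

```text
time: 18.78
position: [0.4109, -0.2276, 0.3514]
tool_rot: [[0.215, 0.977, -0.0], [0.977, -0.215, 0.0], [0.0, -0.0, -1.0]]
wrist_force: [-0.6, -0.5, -0.5]
finger_gap: 0.0428
gripper_force: 0.0
t 18.78 case [ 26.6  85.  351.4] gap 42.8 F [ 0.5  0.6 -0.5] grip 0.0
shift cm [-0.    0.07 10.14] rotvec [-0.    -0.     0.004] det 1
```

View pics/7.png

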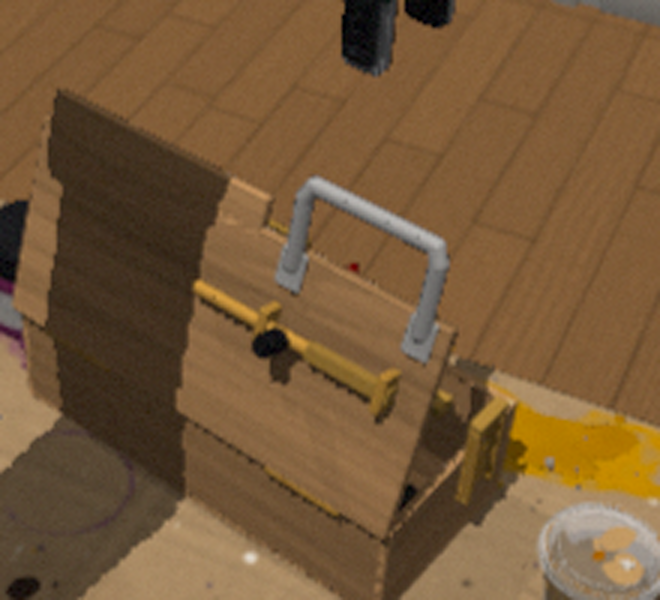

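```bash
python3 - <<'E'
from h import *
print(np.array([(310,183),(440,243)])/3+(250,140))
for a in(1.05,1.15,1.26,1.35): print(a,np.vstack([proj('scene',W((65-170.7*np.cos(a+.088),y,80+170.7*np.sin(a+.088)))) for y in(49,121)]).round(1).tolist())
E
```

```text
[[353.33333333 201.        ]
 [396.66666667 221.        ]]
1.05 [[367.9, 197.1], [407.4, 216.3]]
1.15 [[362.2, 198.6], [402.2, 218.2]]
1.26 [[355.3, 201.5], [395.8, 221.6]]
1.35 [[349.3, 204.8], [390.1, 225.5]]
```

Lid at about 1.26 rad, robot clear.

```bash
python3 -c "
from cell import r
print(r.hand_in())"
```

```text
the job is handed in; nothing more can be done
None
```

I drew the bolt, raised the lid to the catch and pushed the fin to its stop. The lid then swung open and stands by itself at about 1.26 rad by camera, with the robot clear. I didn't measure the jar and cup at the end, but the arm never touched them. The job is handed in, and no verdict came back.

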